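Dip the probe in the low beaker and hang it back

ROBOT

A 7-joint arm with a two-finger parallel gripper is mounted at the origin on the work surface. World frame = base frame: x ahead of the robot, y to its left, z up, the work surface at z = 0. Lengths are in m, angles in rad, forces in N, time in s.
With the tool pointing down it reaches from about 0.425 to 0.925 m from the base axis. Payload 6.8 kg.
Tool frame: the origin (TCP) lies at the very end of the fingers, on their centre line; the grasp point (between the pads) lies 19 mm behind it (bot.pinch_z is the distance from the TCP to the grasp point, in m); z points along the fingers, y is the direction in which the jaws open and shut (so a half turn about z gives the same grasp; the last joint's range is limited). The gripper opens to 85 mm and grips with 20 to 120 N. Pads are 22 mm wide; open, the fingers measure 114 mm over their backs; the gripper's body (76 mm by 85 mm) begins 54 mm behind the grasp point. The pads swing forward as they close: fully open they stand 13 mm farther back than shut.
Start: joints at [1.205, 0.477, 0.022, 1.555, -0.011, 1.109, -0.083], TCP at [0.172, -0.653, 0.231] pointing down, gripper open.
Joint ranges: [-2.96, 2.96], [-0.34, 2.1], [-1.41, 1.46], [0.24, 2.44], [-1.37, 4.51], [0.17, 1.92], [-2.96, 2.96]. Speed limits (rad/s): [2.39, 2.39, 3.14, 3.14, 3.14, 3.14, 3.14].

INTERFACE

Orientations are given as a unit quaternion [x, y, z, w].
In Python, from plant import bot gives the robot as it stands.
- The arm moves only by the tool arm_command, never from a script. Its argument "steps" is a list that holds one entry, the list of rows, each a list of 6 numbers: the shift along the world's x, y, z in mm, then the turn, a rotation vector about the world's x, y, z in degrees. A call has 1 to 10 rows; each row shifts and turns the commanded pose from where the row before left it; what a row does not reach is not made up. A row lasts 1/8 s, in which the tool goes at most 62.5 mm and 10.7 degrees, less where a joint would pass 70% of its speed; a pose out of reach is approached as far as the arm can. A call is refused whole if a number of a shift passes 62.5 or a number of a turn 10.7, either way. A call with a gripper value outside its range is refused whole. "fingers" is the opening, from -1 (shut) to 1 (fully open), so that 0 is half open, set as the call begins (left out, the last holds). The fingers move at their own pace and stop on an object; "force" is the grip in N (left out, the last holds). Time passes only in rows, so rows that do not move let the fingers close. It gives the time, the measured TCP pose, the force and the opening at its end, in the units of the state.
- bot.get_obs(): the state, without advancing time (a new reading comes with each control period).
- bot.snapshot(name): name is "side" or "top"; returns a dict with "img" (400x640x3 uint8, red, green, blue), "vertical_fov" (degrees; the focal length in pixels is half the picture's height over the tangent of half this angle, whatever the lens; pixels are square), "cx", "cy" (the principal point, pixels), "distortion" ([k1, k2, p1, p2, k3] as OpenCV has them; the pictures are not rectified), "rvec" (rotation vector, rad) and "tvec" (3), from world to camera coordinates, as OpenCV has them. Camera axes: x right, y down, z forward; pixel columns grow to the right and rows downward; lengths in m; the calibration is good to about 2 mm. A picture is of the moment at which its call begins. There is no depth.
- bot.job_done(): hands the job in, once; it reports no verdict.
Trained networks look in the newest picture that a camera, given by its name, has taken for a name from the list of things; names that differ only in an ending like _2 or _b are one class to them, and where a whole thing is asked for, a point or a joint stands for the part that bears it (a point fixed in the world has none). Each returns a list of dicts, best first, with "confidence" (0 to 1); they miss things now and then, are a little off and sometimes report something else, mostly with a low value. They report only what shows in the picture. A call takes as long as a camera call. They do not tell look-alikes from the thing itself.
- bot.regions_of(camera, query): "pixels" (400x640 bool, what is visible of it).
- bot.tip_of(camera, query): "location" ([x, y, z] in m, in the coordinates of the camera as it stood for that picture, good to about 4 mm: a listed point, or the origin of a listed thing).
The state is a dict: "t": time; "joint_positions": joint angles; "qvel": joint speeds; "effort": joint torques, N m; "tool_pos": TCP position; "ee_rot": TCP orientation; "force": force on the tool from outside, world axes, zero at the start; "moment": the same for the moment, N m; "width": finger opening in m.
Only numpy, scipy, OpenCV 4.12 (cv2) and the standard library are available. Lean on these libraries where they do the work, as an engineer would, in place of code of your own. Each camera call takes 0.05 s, during which the arm holds its last target.

TASK

Take the hand probe out of its stand and, holding it upright, dip its steel tip about halfway down into the low beaker for about a second, without pushing hard on the beaker. Then hang the probe back in its stand as it was and let go. Do not dip it into the tall beaker, and leave both beakers standing where they are.

Things in the scene. Friction and masses are not known exactly. Their poses are not given: they have to be found in the camera images.
- probe: hand probe hanging upright in the stand, round, about 90 g, 145 mm long. Origin: lower end of its stem (the tip); z runs up along it. From the tip up: steel stem 9 mm in diameter, 0 to 80 mm; black collar 52 mm in diameter, 80 to 86 mm; straight white grip 28 mm in diameter, 86 to 145 mm (grasp here from above, any yaw). Hanging, its tip is 20 mm above the bench.
- stand: grey bridge-shaped stand, fixed, on the robot's left. Origin: centre of its underside. Base 90 x 130 mm, 8 mm thick; side walls at its y ends; top plate 80 (x) x 120 (y) x 10 mm, upper face 100 mm above the origin. A round through hole 30 mm in diameter lies straight above the origin: the probe's stem hangs in it, its collar resting on the plate. Below the hole it is free down to the base.
- low_beaker: the lower of two round open white plastic beakers, loose, about 120 g. Origin: centre of its underside, z up. 65 mm high, outer diameter 76 mm at the rim and 70 mm at the foot, wall 3 mm, floor 4 mm. The one to dip into. The two beakers stand ahead and to the right of the robot and may swap places.
- tall_beaker: bystander: the taller white beaker, loose, about 180 g, 115 mm high, same diameters, wall and floor; origin at the centre of its underside, z up. Other bystanders: yellow cups 125 mm high at the far right (y about -0.5), dishes and a tube rack under 90 mm high beyond the work (x above 0.7).
Mind the look-alikes: they are no part of the job. Leave any orange look-alike of the probe alone. What is shaped like the stand but green is not meant.

How it is judged:
On the way, in this order (a step that is already met when the one before it is completed fails the run):
1. the held probe, upright within 20 degrees, has its tip inside the low beaker at least 15 mm below the rim for 0.4 s (horizontal distance between probe and low_beaker below 0.033 m and z of probe in the frame of low_beaker between 0 and 0.05 m and angle between probe's own z axis and vertical below 0.35 rad and contact force between the fingers and probe above 0.5 N), for 0.4 s.
2. the tip is out again, above the low beaker's rim (z of probe in the frame of low_beaker above 0.07 m), for 0.1 s.
At the end, for the whole second after the job is handed in: The probe hangs at rest and upright (within 7 degrees) in the stand, stem through the hole (within 15 mm of its axis) and collar down on the top plate (within 6 mm), and both beakers stand upright within 30 mm of where they were (horizontal distance between probe and stand below 0.015 m and z of probe in the frame of stand between 0.014 and 0.026 m and angle between each of probe, low_beaker, tall_beaker's own z axis and vertical below 0.12 rad and linear speed of probe below 0.03 m/s and distance of each of low_beaker, tall_beaker from where it was at the start of the episode below 0.03 m); the robot touches nothing.
It fails at once if the low beaker is shifted by more than 30 mm or tipped by more than 20 degrees (distance of low_beaker from where it was at the start of the episode above 0.03 m or angle between low_beaker's own z axis and vertical above 0.35 rad).
It fails at once if the tall beaker is shifted by more than 30 mm or tipped by more than 20 degrees (distance of tall_beaker from where it was at the start of the episode above 0.03 m or angle between tall_beaker's own z axis and vertical above 0.35 rad).
It fails at once if the probe tip is dipped into the tall beaker (horizontal distance between probe and tall_beaker below 0.033 m and z of probe in the frame of tall_beaker below 0.11 m).
It fails at once if the probe pushes hard (over 15 N) on the low beaker (contact force between probe and low_beaker above 15 N).
It also fails if it takes over 53 s, if anything falls off the work surface, if the arm or the gripper's body presses on something with over 40 N, if the wrist force passes 120 N, or if a joint passes its speed limit or range.

## Working session

There is one attempt and no reset: what is moved stays moved. The work goes in short steps, Python scripts to look and compute and a tool call to move; the robot and the scene stay as the last step left them, time stands still between calls to the robot, and variables do not carry over. Pictures are saved under pics/ and viewed, and the job is handed in when it is done.

Besides the shell and the picture viewer there is one more tool, called after "Request:" by a JSON object that holds its "method" and its "body". arm_command: Moves the arm, as the interface text tells. Its arguments: {"type":"object","properties":{"steps":{"type":"array","items":{"type":"array","items":{"type":"array","items":{"type":"number"}}}},"fingers":{"type":"number"},"force":{"type":"number"}},"required":["steps"]}

```bash
mkdir -p pics
cat > h.py <<'E'
import numpy as np, cv2
from plant import bot
def snap(n,f):
    s=bot.snapshot(n); cv2.imwrite('pics/'+f,s['img'][:,:,::-1]); return s
def cam(s):
    R,_=cv2.Rodrigues(np.array(s['rvec'],float)); t=np.array(s['tvec'],float).ravel(); return R,t
def w(s,p):
    R,t=cam(s); return R.T@(np.array(p)-t)
def K(s):
    f=200/np.tan(np.radians(s['vertical_fov'])/2); return np.array([[f,0,s['cx']],[0,f,s['cy']],[0,0,1.]])
def proj(s,P):
    return cv2.projectPoints(np.array(P,float).reshape(-1,1,3),np.array(s['rvec'],float),np.array(s['tvec'],float),K(s),np.array(s['distortion'],float))[0].reshape(-1,2)
def ray(s,px,z):
    R,t=cam(s); u=cv2.undistortPoints(np.array(px,float).reshape(-1,1,2),K(s),np.array(s['distortion'],float)).reshape(-1,2)
    d=np.c_[u,np.ones(len(u))]@R; c=-R.T@t
    return c+d*((z-c[2])/d[:,2])[:,None]
E
python3 - <<'E'
from h import *
np.set_printoptions(precision=4,suppress=True)
for c in ['top','side']:
    s=snap(c,c+'0.png')
    print(c,'cam at',-cam(s)[0].T@cam(s)[1])
    for q in ['probe','stand','low_beaker','tall_beaker']:
        for r in bot.tip_of(c,q): print(q,round(r['confidence'],2),w(s,r['location']),proj(s,w(s,r['location'])))
o=bot.get_obs();print(o['t'],o['tool_pos'],o['ee_rot'],o['width'])
E
```

```text
top cam at [0.1937 0.0692 1.2682]
probe 0.72 [ 0.4354  0.4075 -0.0046] [[195.1862 200.2641]]
probe 0.65 [0.4769 0.2661 0.0175] [[247.3894 183.3375]]
stand 0.96 [0.4815 0.2635 0.0018] [[249.3073 182.9858]]
stand 0.78 [ 0.2708  0.2323 -0.0025] [[259.069 262.906]]
low_beaker 0.7 [ 0.5256 -0.2508  0.005 ] [[441.6126 167.5712]]
tall_beaker 0.69 [ 0.5988 -0.0262  0.0039] [[357.9345 140.9188]]
side cam at [ 0.3177 -0.5936  0.5364]
probe 0.77 [0.4395 0.4096 0.0006] [[292.4652 150.7966]]
probe 0.38 [ 0.5952 -0.0254  0.0031] [[390.9068 238.7382]]
stand 0.72 [0.4804 0.262  0.003 ] [[314.5273 174.2534]]
stand 0.49 [ 0.5958 -0.0216  0.0045] [[390.6407 237.0572]]
low_beaker 0.69 [ 0.5281 -0.2453  0.0014] [[397.7568 330.8747]]
tall_beaker 0.74 [ 0.5969 -0.0223  0.0035] [[391.1782 237.5579]]
0.5 [ 0.1721 -0.6527  0.2313] [ 0.9917  0.1285  0.     -0.    ] 0.08551235382026302
```

View pics/top0.png

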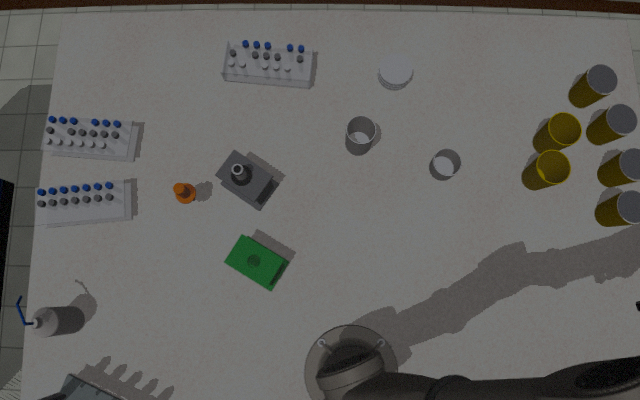

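View pics/side0.png

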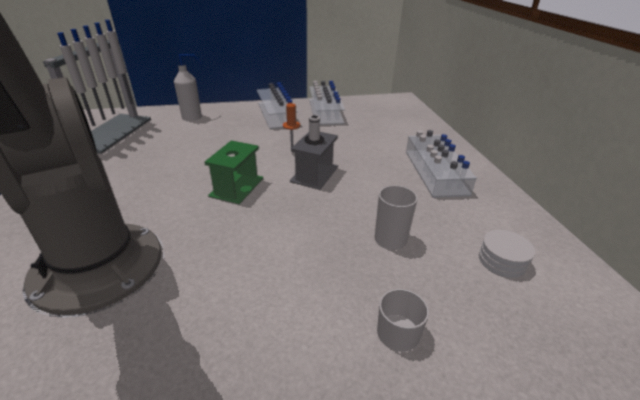

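The grey stand with the white probe is at about (245,178) in the top view, the orange look-alike at (185,192), the green stand at (257,262), the low beaker at (445,164) and the tall one at (361,131). Next I check the poses by overlaying the model on the pictures.

```bash
cat > ov.py <<'E'
from h import *
a=np.linspace(0,2*np.pi,60)
def circ(x,y,z,r): return np.c_[x+r*np.cos(a),y+r*np.sin(a),0*a+z]
def overlay(s,things,f,box,k=6):
    x0,y0,x1,y1=box
    im=cv2.resize(s['img'][y0:y1,x0:x1,::-1],None,fx=k,fy=k,interpolation=cv2.INTER_CUBIC)
    im=cv2.convertScaleAbs(im,alpha=1.5)
    for P,c in things:
        p=(proj(s,P)-[x0,y0]+.5)*k
        cv2.polylines(im,[np.round(p).astype(int)],False,c,1)
    return im
def probe(x,y,t=.02): return [(circ(x,y,t+.145,.014),(0,0,255)),(circ(x,y,t+.086,.026),(0,255,0))]
def beaker(x,y,h): return [(circ(x,y,h,.038),(0,0,255)),(circ(x,y,0,.035),(0,255,0))]
E
python3 - <<'E'
from ov import *
P=probe(.480,.264); L=beaker(.527,-.248,.065); T=beaker(.5975,-.024,.115)
a=bot.snapshot('top'); b=bot.snapshot('side')
ims=[overlay(a,P,'',(210,145,280,212)),overlay(a,L,'',(410,130,480,197)),overlay(b,P,'',(280,107,350,174)),overlay(b,L,'',(367,283,437,350))]
ims=[cv2.resize(i,(400,300)) for i in ims]
cv2.imwrite('pics/ov1.png',np.vstack([np.hstack(ims[:2]),np.hstack(ims[2:])]))
E
```

```text
(no output)
```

View pics/ov1.png

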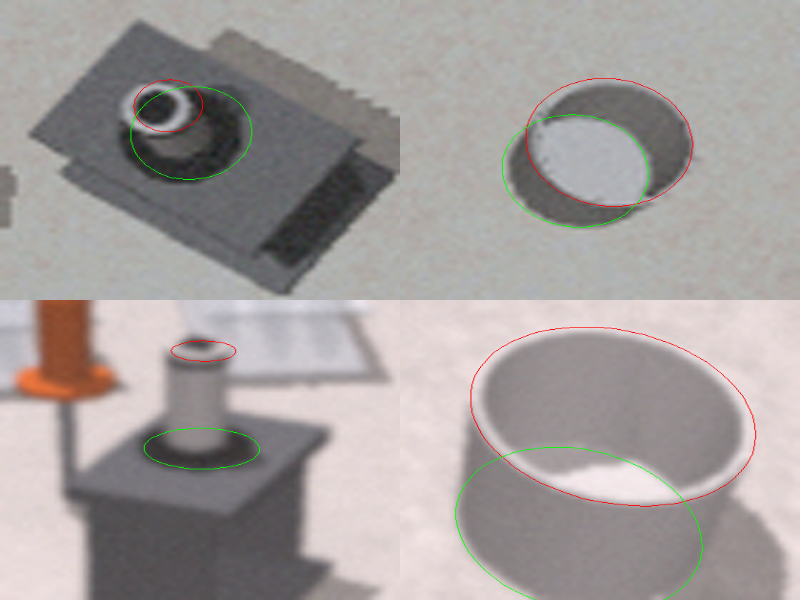

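Run:
```python
from ov import *
P=probe(.478,.2685); T=beaker(.5975,-.024,.115)
a=bot.snapshot('top'); b=bot.snapshot('side')
ims=[overlay(a,P,'',(210,145,280,212)),overlay(a,T,'',(325,95,395,162)),overlay(b,P,'',(280,107,350,174)),overlay(b,T,'',(360,180,430,247))]
ims=[cv2.resize(i,(400,300)) for i in ims]
cv2.imwrite('pics/ov2.png',np.vstack([np.hstack(ims[:2]),np.hstack(ims[2:])]))
```

```text
(no output)
```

View pics/ov2.png

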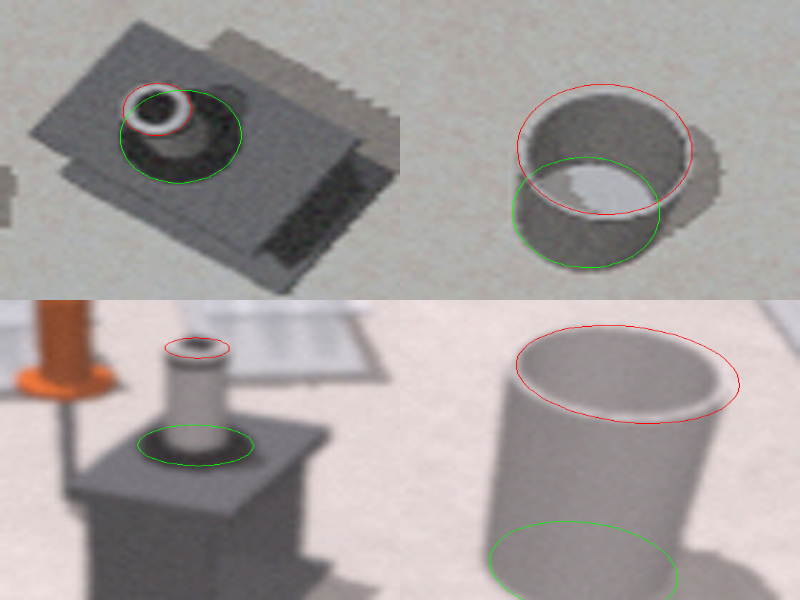

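Request:
{"method": "arm_command", "body": {"steps": [[[40,50,10,0,0,0],[40,40,10,0,0,0],[40,40,10,0,0,0],[40,40,10,0,0,0],[40,50,10,0,0,0],[40,50,0,0,0,0],[40,50,0,0,0,0],[40,50,0,0,0,0],[20,50,0,0,0,0],[10,50,0,0,0,0]]], "fingers": 1}}

```text
t: 1.95
tool_pos: [0.5174, -0.1878, 0.2807]
ee_rot: [0.992, 0.129, 0.0, -0.0]
force: [0.4, 0.3, 0.8]
width: 0.0854
```

The overlays agree with the pictures: the probe is at (0.478, 0.2685).

Request:
{"method": "arm_command", "body": {"steps": [[[0,46,0,0,0,0],[0,46,0,0,0,0],[0,46,0,0,0,0],[0,46,0,0,0,0],[0,46,0,0,0,0],[-8,46,0,0,0,0],[-8,46,0,0,0,0],[-8,46,0,0,0,0],[-8,46,0,0,0,0],[-8,42,0,0,0,0]]]}}

```text
t: 3.2
tool_pos: [0.476, 0.2677, 0.2808]
ee_rot: [0.992, 0.129, 0.0, -0.0]
force: [-0.1, 0.8, 0.1]
width: 0.0853
```

Request:
{"method": "arm_command", "body": {"steps": [[[0,0,0,0,0,0],[0,0,0,0,0,0]]]}}

```text
t: 3.45
tool_pos: [0.4766, 0.2655, 0.2805]
ee_rot: [0.992, 0.128, -0.0, 0.0]
force: [0.7, 0.2, -0.2]
width: 0.0853
```

Run:
```python
from ov import *
o=bot.get_obs();print(o['t'],o['tool_pos'],o['ee_rot'],o['joint_positions'])
a=snap('top','t3.png'); b=snap('side','s3.png')
```

```text
3.45 [0.47657428 0.26551702 0.28049476] [ 9.91721170e-01  1.28409505e-01 -6.75665598e-06  3.46705020e-04] [-0.17838606  0.26454549 -0.53270153  1.77885898  0.14744053  1.1380326
 -2.07125449]
```

View pics/s3.png

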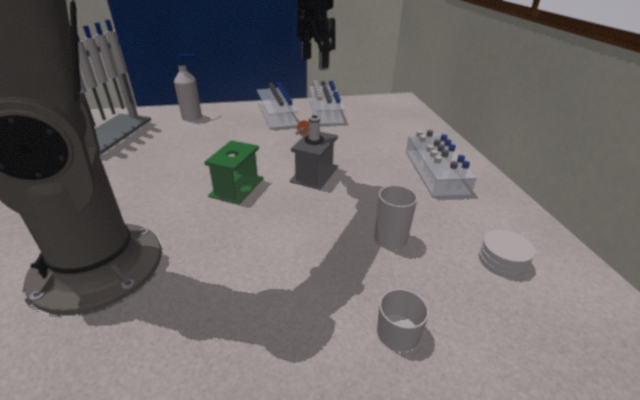

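View pics/t3.png

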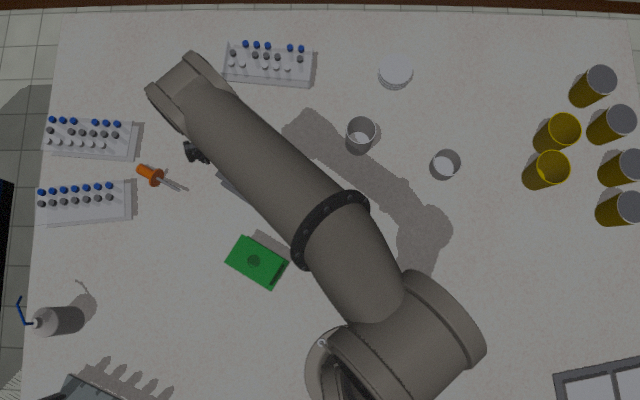

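Run:
```python
import cv2,numpy as np
a=cv2.imread('pics/side0.png')[80:190,240:360];b=cv2.imread('pics/s3.png')[80:190,240:360]
cv2.imwrite('pics/c.png',cv2.resize(np.hstack([a,b]),None,fx=3.3,fy=3.3,interpolation=2))
```

```text
(no output)
```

View pics/c.png

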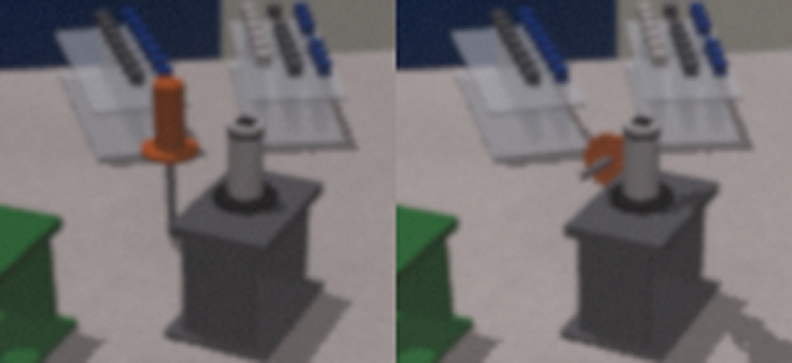

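The orange look-alike stood loose on its own tip and has fallen over by itself: the gripper never went below z = 0.28. It now lies at about (140–187, 170–191) in the top view, clear of the stand, and I'll leave it alone. Now I go down to the probe.

Request:
{"method": "arm_command", "body": {"steps": [[[1.5,3,-20,0,0,0],[0,0,-20,0,0,0],[0,0,-20,0,0,0],[0,0,-20,0,0,0],[0,0,-20,0,0,0],[0,0,0,0,0,0],[0,0,0,0,0,0]]]}}

```text
t: 4.42
tool_pos: [0.4786, 0.2688, 0.1814]
ee_rot: [0.992, 0.128, 0.0, -0.0]
force: [-0.2, 1.4, 0.1]
width: 0.0858
```

Run:
```python
from ov import *
b=snap('side','s4.png');a=snap('top','t4.png')
ims=[cv2.resize(overlay(s,probe(.478,.2685),'',bx),(400,400)) for s,bx in((b,(275,85,355,165)),(a,(200,130,280,210)))]
cv2.imwrite('pics/ov4.png',np.hstack(ims))
o=bot.get_obs();print(o['t'],o['tool_pos'],o['force'])
```

```text
4.525 [0.47858583 0.2692221  0.18164367] [ 0.6450318  -0.16411386 -0.46679846]
```

View pics/ov4.png

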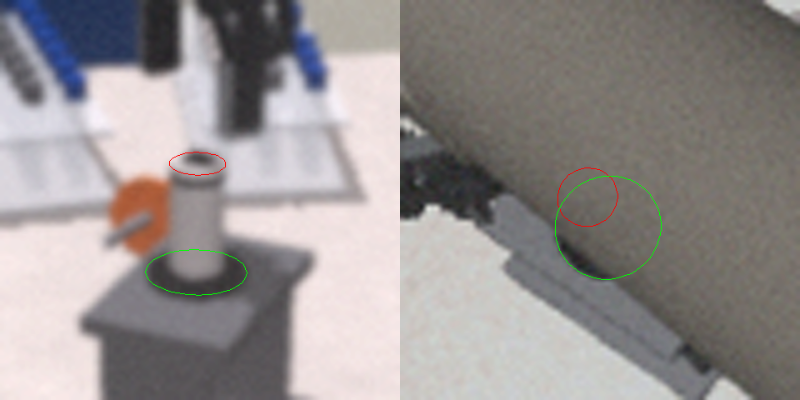

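The fingers straddle the grip: they are at crop columns 160 and 240, and the probe is at 198. I lower the rest of the way and close.

Request:
{"method": "arm_command", "body": {"steps": [[[0,0,-15,0,0,0],[0,0,-15,0,0,0],[0,0,-15,0,0,0],[0,0,-12,0,0,0],[0,0,0,0,0,0],[0,0,0,0,0,0]]]}}

```text
t: 5.28
tool_pos: [0.4781, 0.2694, 0.1238]
ee_rot: [0.992, 0.129, 0.0, -0.0]
force: [0.5, -0.8, -0.7]
width: 0.0859
```

Request:
{"method": "arm_command", "body": {"steps": [[[0,0,0,0,0,0],[0,0,0,0,0,0],[0,0,0,0,0,0],[0,0,0,0,0,0],[0,0,0,0,0,0],[0,0,0,0,0,0],[0,0,0,0,0,0],[0,0,0,0,0,0]]], "fingers": -1, "force": 30}}

```text
t: 6.28
tool_pos: [0.4781, 0.2693, 0.1239]
ee_rot: [0.992, 0.129, 0.0, -0.0]
force: [-1.3, -1.3, 5.9]
width: 0.0276
```

Request:
{"method": "arm_command", "body": {"steps": [[[0,0,5,0,0,0],[0,0,10,0,0,0],[0,0,20,0,0,0],[0,0,20,0,0,0],[0,0,25,0,0,0],[0,0,25,0,0,0],[0,0,25,0,0,0],[0,0,20,0,0,0],[0,0,0,0,0,0],[0,0,0,0,0,0]]]}}

```text
t: 7.52
tool_pos: [0.4774, 0.2688, 0.2729]
ee_rot: [0.992, 0.129, -0.0, 0.0]
force: [0.4, -0.1, -1.1]
width: 0.0275
```

Run:
```python
from ov import *
o=bot.get_obs();print(o['t'],o['tool_pos'],o['force'],o['width'])
b=snap('side','s5.png');dz=o['tool_pos'][2]-.1239
P=probe(*o['tool_pos'][:2],.02+dz)+[(np.array([[*o['tool_pos'][:2],.02+dz],[*o['tool_pos'][:2],.1+dz]]),(255,0,0))]
cv2.imwrite('pics/ov5.png',overlay(b,P,'',(265,40,375,150),5))
```

```text
7.525 [0.47743084 0.26877336 0.27285214] [ 0.37214858 -0.07315925 -1.08970732] 0.027497713811468233
```

View pics/ov5.png

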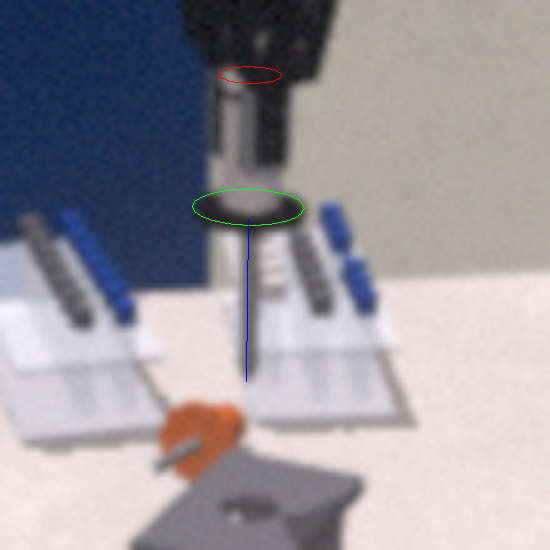

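The probe is held upright, with collar and tip where the model puts them (tip at z ≈ 0.169). Next stop is the low beaker.

Request:
{"method": "arm_command", "body": {"steps": [[[0,-25,0,0,0,0],[0,-40,0,0,0,0],[0,-45,0,0,0,0],[0,-45,0,0,0,0],[0,-45,0,0,0,0],[0,-45,0,0,0,0],[0,-45,0,0,0,0],[0,-45,0,0,0,0],[0,-45,0,0,0,0],[10,-45,0,0,0,0]]]}}

```text
t: 8.82
tool_pos: [0.4869, -0.1572, 0.2727]
ee_rot: [0.992, 0.129, -0.001, -0.0]
force: [-0.3, 0.5, -1.1]
width: 0.0272
```

Request:
{"method": "arm_command", "body": {"steps": [[[20,-40,0,0,0,0],[15,-30,0,0,0,0],[5,-20,0,0,0,0],[0,0,0,0,0,0],[0,0,0,0,0,0],[0,0,0,0,0,0]]]}}

```text
t: 9.57
tool_pos: [0.5278, -0.2443, 0.2738]
ee_rot: [0.992, 0.13, 0.0, -0.0]
force: [-0.2, 1.3, -0.5]
width: 0.0272
```

Run:
```python
from ov import *
o=bot.get_obs();print(o['t'],o['tool_pos'],o['force'],o['width'])
b=snap('side','s6.png');dz=o['tool_pos'][2]-.1239
a=snap('top','t6.png')
p=o['tool_pos']
P=[(np.array([[p[0],p[1],.02+dz],[p[0],p[1],.1+dz]]),(255,0,0))]+beaker(.527,-.248,.065)
cv2.imwrite('pics/ov6.png',overlay(b,P,'',(330,180,480,350),3.5) if 0 else overlay(b,P,'',(330,180,480,360),3))
for c,s in(('top',a),('side',b)):
    for r in bot.tip_of(c,'low_beaker')+bot.tip_of(c,'probe'): print(c,r['confidence'],w(s,r['location']))
```

```text
9.575 [ 0.52780811 -0.24429382  0.27377906] [-0.2181546  1.2634139 -0.4950632] 0.027243508135937376
top 0.97 [ 0.52606585 -0.25296639  0.00208791]
top 0.65 [0.4499987  0.43419404 0.03907796]
top 0.56 [ 0.52410322 -0.24672439  0.16868469]
side 0.71 [ 0.52850617 -0.24544243  0.00185059]
side 0.94 [ 0.52771356 -0.23862957  0.17098039]
side 0.62 [0.45302919 0.43582508 0.0462256 ]
side 0.22 [ 5.26624775e-01 -2.49807198e-01 -5.02950828e-04]
```

View pics/ov6.png

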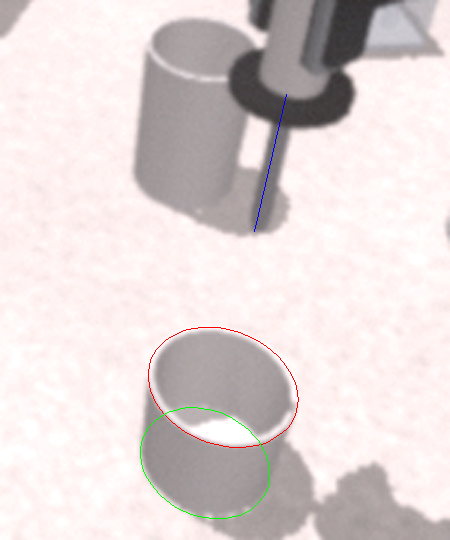

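View pics/t6.png

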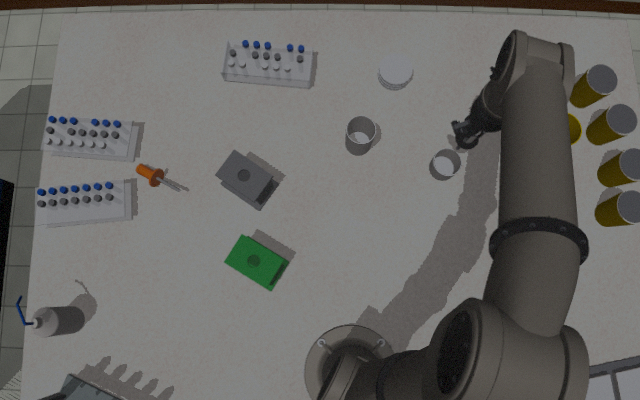

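The tip hangs over the low beaker, which stands where it did. The overlay is about 3 mm off, well inside the 33 mm allowance. Now I dip.

Request:
{"method": "arm_command", "body": {"steps": [[[-1,-4,-20,0,0,0],[0,0,-20,0,0,0],[0,0,-20,0,0,0],[0,0,-20,0,0,0],[0,0,-15,0,0,0],[0,0,0,0,0,0],[0,0,0,0,0,0]]]}}

```text
t: 10.75
tool_pos: [0.5274, -0.25, 0.1793]
ee_rot: [0.992, 0.129, 0.001, 0.0]
force: [0.8, 0.4, -0.0]
width: 0.0271
```

Run:
```python
from ov import *
o=bot.get_obs();print(o['t'],o['tool_pos'],o['force'],o['width'])
b=snap('side','s7.png');dz=o['tool_pos'][2]-.1239
p=o['tool_pos']
P=[(np.array([[p[0],p[1],.02+dz],[p[0],p[1],.1+dz]]),(255,0,0))]+beaker(.527,-.248,.065)
cv2.imwrite('pics/ov7.png',overlay(b,P,'',(330,180,480,360),3))
```

```text
10.75 [ 0.52742022 -0.24999437  0.17931147] [ 0.78110276  0.41675388 -0.02173054] 0.02706060224799237
```

View pics/ov7.png

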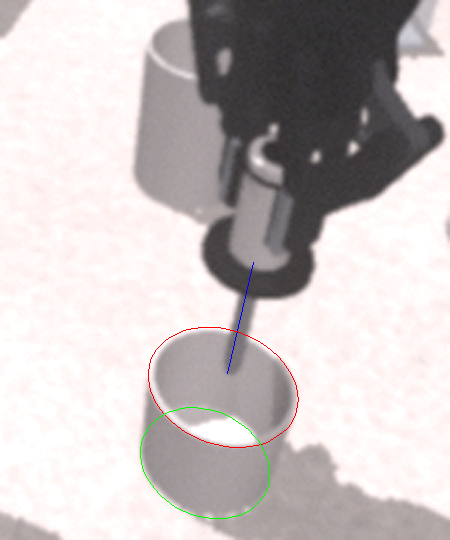

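The tip is centred about 10 mm above the rim. I lower it 40 mm more and hold it for a second.

Request:
{"method": "arm_command", "body": {"steps": [[[0,0,-10,0,0,0],[0,0,-10,0,0,0],[0,0,-10,0,0,0],[0,0,-10,0,0,0],[0,0,0,0,0,0],[0,0,0,0,0,0],[0,0,0,0,0,0],[0,0,0,0,0,0],[0,0,0,0,0,0],[0,0,0,0,0,0]]]}}

```text
t: 12.05
tool_pos: [0.5269, -0.2499, 0.1387]
ee_rot: [0.992, 0.129, 0.0, 0.0]
force: [-0.1, 0.3, -1.4]
width: 0.0271
```

Run:
```python
from ov import *
o=bot.get_obs();print(o['t'],o['tool_pos'],o['force'],o['width'])
b=snap('side','s8.png');dz=o['tool_pos'][2]-.1239
p=o['tool_pos']
P=[(np.array([[p[0],p[1],.02+dz],[p[0],p[1],.1+dz]]),(255,0,0))]+beaker(.527,-.248,.065)
cv2.imwrite('pics/ov8.png',overlay(b,P,'',(330,180,480,360),3))
```

```text
12.05 [ 0.52691569 -0.2498787   0.13868748] [-0.10762413  0.31530391 -1.44778354] 0.027115419780573233
```

View pics/ov8.png

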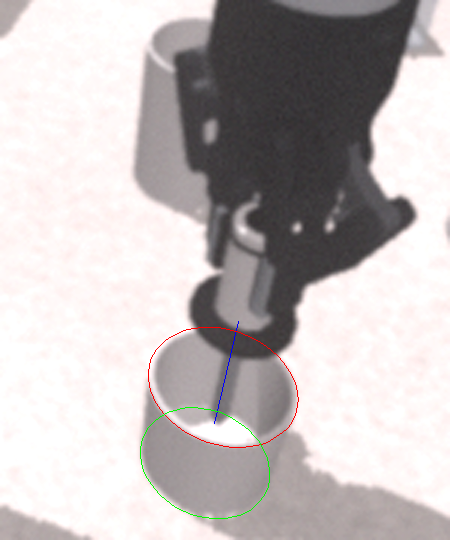

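Request:
{"method": "arm_command", "body": {"steps": [[[0,0,0,0,0,0],[0,0,0,0,0,0],[0,0,0,0,0,0]]]}}

```text
t: 12.48
tool_pos: [0.5269, -0.2498, 0.1386]
ee_rot: [0.992, 0.129, 0.0, -0.0]
force: [0.4, -0.0, -1.4]
width: 0.0272
```

The tip has been about halfway down in the low beaker for over a second, with no contact. Now I raise it and carry it back.

Request:
{"method": "arm_command", "body": {"steps": [[[0,0,10,0,0,0],[0,0,15,0,0,0],[0,0,20,0,0,0],[0,0,20,0,0,0],[0,0,25,0,0,0],[0,0,25,0,0,0],[0,0,20,0,0,0],[0,0,0,0,0,0],[0,0,0,0,0,0]]]}}

```text
t: 13.6
tool_pos: [0.5265, -0.2497, 0.2733]
ee_rot: [0.992, 0.129, -0.0, -0.0]
force: [-0.4, 0.3, -2.3]
width: 0.0271
```

Request:
{"method": "arm_command", "body": {"steps": [[[-15,20,0,0,0,0],[-17,35,0,0,0,0],[-17,45,0,0,0,0],[0,45,0,0,0,0],[0,45,0,0,0,0],[0,45,0,0,0,0],[0,45,0,0,0,0],[0,45,0,0,0,0],[0,45,0,0,0,0],[0,45,0,0,0,0]]]}}

```text
t: 14.85
tool_pos: [0.4772, 0.1662, 0.2727]
ee_rot: [0.992, 0.128, -0.001, 0.0]
force: [0.3, -0.8, -2.5]
width: 0.0272
```

Request:
{"method": "arm_command", "body": {"steps": [[[0,40,0,0,0,0],[0,35,0,0,0,0],[0,20,0,0,0,0],[0,8,0,0,0,0],[0,0,0,0,0,0],[0,0,0,0,0,0],[0,0,0,0,0,0]]]}}

```text
t: 15.72
tool_pos: [0.4782, 0.2671, 0.2736]
ee_rot: [0.992, 0.128, 0.0, 0.0]
force: [-0.7, 0.2, -0.2]
width: 0.0272
```

Request:
{"method": "arm_command", "body": {"steps": [[[0,2,-15,0,0,0],[0,0,-15,0,0,0],[0,0,-15,0,0,0],[0,0,-8,0,0,0],[0,0,0,0,0,0],[0,0,0,0,0,0]]]}}

```text
t: 16.48
tool_pos: [0.4781, 0.2704, 0.221]
ee_rot: [0.992, 0.129, 0.0, -0.0]
force: [-0.4, -0.3, -0.3]
width: 0.0275
```

Run:
```python
from ov import *
o=bot.get_obs();print(o['t'],o['tool_pos'],o['force'],o['width'])
b=snap('side','s9.png');dz=o['tool_pos'][2]-.1239
p=o['tool_pos']
P=[(np.array([[p[0],p[1],.02+dz],[p[0],p[1],.1+dz]]),(255,0,0)),(circ(.478,.2685,.1,.015),(0,255,0))]
cv2.imwrite('pics/ov9.png',np.hstack([overlay(b,[],'',(280,80,350,180),5),overlay(b,P,'',(280,80,350,180),5)]))
```

```text
16.475 [0.47813617 0.27042018 0.22099454] [-0.39126546 -0.29107911 -0.28654503] 0.027507858532522952
```

View pics/ov9.png

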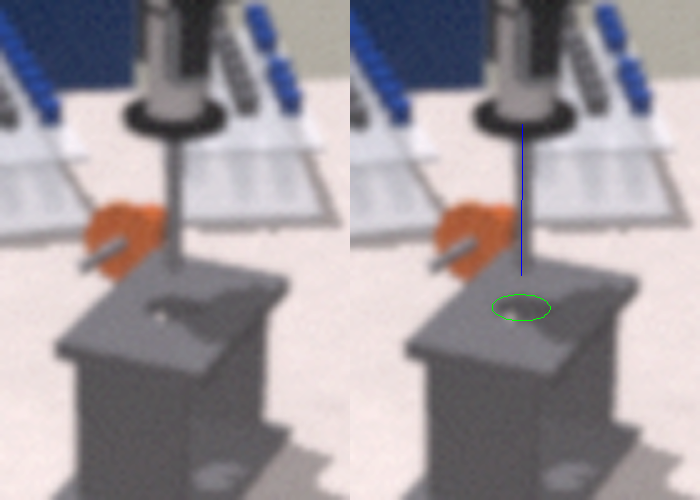

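The stem is lined up with the hole to within about 2 mm, and there are roughly 10 mm to spare. I insert it slowly.

Request:
{"method": "arm_command", "body": {"steps": [[[-1,-1,-8,0,0,0],[0,0,-8,0,0,0],[0,0,-8,0,0,0],[0,0,-8,0,0,0],[0,0,0,0,0,0]]]}}

```text
t: 17.15
tool_pos: [0.4764, 0.2688, 0.1877]
ee_rot: [0.992, 0.129, -0.001, 0.0]
force: [-0.6, 0.0, -1.1]
width: 0.0273
```

Request:
{"method": "arm_command", "body": {"steps": [[[0,0,-10,0,0,0],[0,0,-10,0,0,0],[0,0,-10,0,0,0],[0,0,-10,0,0,0],[0,0,-10,0,0,0],[0,0,-8,0,0,0],[0,0,-4,0,0,0],[0,0,0,0,0,0],[0,0,0,0,0,0]]]}}

```text
t: 18.27
tool_pos: [0.4771, 0.2693, 0.1269]
ee_rot: [0.992, 0.129, 0.0, -0.0]
force: [-0.0, 0.2, -0.3]
width: 0.0273
```

Down another 2.5 mm to seat the collar, then a look.

Request:
{"method": "arm_command", "body": {"steps": [[[0,0,-1.5,0,0,0],[0,0,-1,0,0,0],[0,0,0,0,0,0],[0,0,0,0,0,0]]]}}

```text
t: 18.77
tool_pos: [0.4769, 0.2692, 0.1241]
ee_rot: [0.992, 0.129, 0.0, -0.0]
force: [-0.0, -0.7, -0.8]
width: 0.0274
```

Run:
```python
from ov import *
o=bot.get_obs();print(o['t'],o['tool_pos'],o['force'],o['width'])
b=snap('side','s10.png')
cv2.imwrite('pics/ov10.png',np.hstack([overlay(b,[],'',(280,80,350,180),5),overlay(b,probe(.477,.269),'',(280,80,350,180),5)]))
```

```text
18.775 [0.47690716 0.26915539 0.12411859] [-0.00343744 -0.65533286 -0.84195094] 0.027417146403934646
```

View pics/ov10.png

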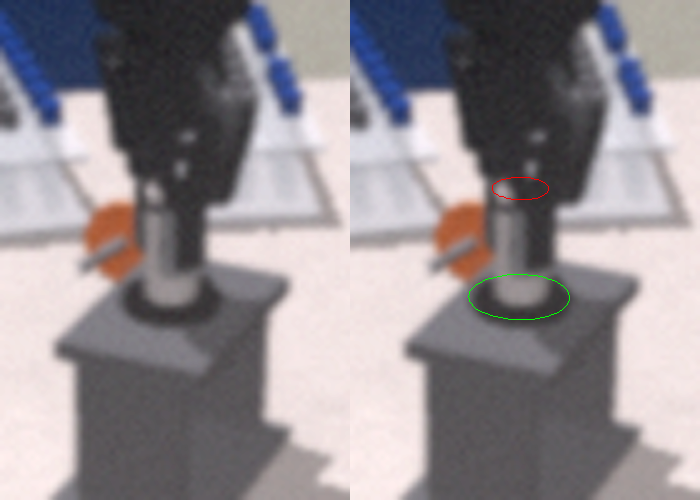

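The stem is in the hole and the collar is on the plate or nearly so. There is no contact force yet, so I ease down a little more.

Request:
{"method": "arm_command", "body": {"steps": [[[0,0,-0.7,0,0,0],[0,0,0,0,0,0],[0,0,0,0,0,0]]]}}

```text
t: 19.2
tool_pos: [0.477, 0.2692, 0.1239]
ee_rot: [0.992, 0.129, 0.0, 0.0]
force: [-1.8, -1.9, 4.8]
width: 0.0274
```

Request:
{"method": "arm_command", "body": {"steps": [[[0,0,-0.7,0,0,0],[0,0,0,0,0,0],[0,0,0,0,0,0]]]}}

```text
t: 19.58
tool_pos: [0.477, 0.2692, 0.1239]
ee_rot: [0.992, 0.129, 0.0, 0.0]
force: [-3.3, -2.7, 11.5]
width: 0.0272
```

Seated: the force is up to 11 N. I open and rise.

Request:
{"method": "arm_command", "body": {"steps": [[[0,0,0.7,0,0,0],[0,0,0,0,0,0],[0,0,0,0,0,0]]]}}

```text
t: 19.95
tool_pos: [0.477, 0.2692, 0.1239]
ee_rot: [0.992, 0.129, 0.0, 0.0]
force: [-2.5, -1.8, 7.4]
width: 0.0269
```

Request:
{"method": "arm_command", "body": {"steps": [[[0,0,0,0,0,0],[0,0,0,0,0,0],[0,0,0,0,0,0],[0,0,0,0,0,0],[0,0,0,0,0,0],[0,0,0,0,0,0],[0,0,0,0,0,0],[0,0,0,0,0,0]]], "fingers": 1}}

```text
t: 20.95
tool_pos: [0.4769, 0.2692, 0.1234]
ee_rot: [0.992, 0.129, 0.0, -0.0]
force: [-0.4, 0.9, 0.3]
width: 0.0853
```

Request:
{"method": "arm_command", "body": {"steps": [[[0,0,8,0,0,0],[0,0,15,0,0,0],[0,0,20,0,0,0],[0,0,25,0,0,0],[0,0,25,0,0,0],[0,0,25,0,0,0],[0,0,25,0,0,0],[0,0,0,0,0,0]]]}}

```text
t: 21.95
tool_pos: [0.4779, 0.2702, 0.2694]
ee_rot: [0.992, 0.129, 0.002, -0.001]
force: [0.1, 0.2, -0.3]
width: 0.0854
```

Request:
{"method": "arm_command", "body": {"steps": [[[0,-45,0,0,0,0],[0,-45,0,0,0,0],[0,-45,0,0,0,0],[0,-45,0,0,0,0],[0,-45,0,0,0,0],[0,-45,0,0,0,0],[0,-45,0,0,0,0],[0,0,0,0,0,0],[0,0,0,0,0,0]]]}}

```text
t: 23.08
tool_pos: [0.4766, -0.0453, 0.2661]
ee_rot: [0.992, 0.129, -0.0, -0.0]
force: [-0.1, 0.5, -0.1]
width: 0.0856
```

Run:
```python
from ov import *
np.set_printoptions(precision=4,suppress=True)
o=bot.get_obs();print(o['t'],o['tool_pos'],o['force'],o['width'])
a=snap('top','t11.png');b=snap('side','s11.png')
for c,s in(('top',a),('side',b)):
  for q in ['probe','low_beaker','tall_beaker']:
    for r in bot.tip_of(c,q): print(c,q,round(r['confidence'],2),w(s,r['location']))
P=probe(.478,.2685); L=beaker(.527,-.248,.065)
T=beaker(.5975,-.024,.115)
ims=[overlay(a,P,'',(210,145,280,212)),overlay(a,L,'',(410,130,480,197)),overlay(b,P,'',(280,107,350,174)),overlay(b,L+T,'',(350,180,450,350))]
ims=[cv2.resize(i,(400,300)) for i in ims]
cv2.imwrite('pics/ov11.png',np.vstack([np.hstack(ims[:2]),np.hstack(ims[2:])]))
```

```text
23.075 [ 0.4766 -0.0453  0.2661] [-0.1247  0.4766 -0.0782] 0.08557000029925824
top probe 0.69 [0.4486 0.4357 0.0376]
top probe 0.63 [0.4746 0.2655 0.0178]
top tall_beaker 0.72 [ 0.5959 -0.0252  0.001 ]
side probe 0.64 [0.4524 0.4406 0.0459]
side low_beaker 0.93 [ 0.5309 -0.248  -0.0015]
side tall_beaker 0.82 [ 0.5947 -0.026   0.0027]
```

View pics/ov11.png

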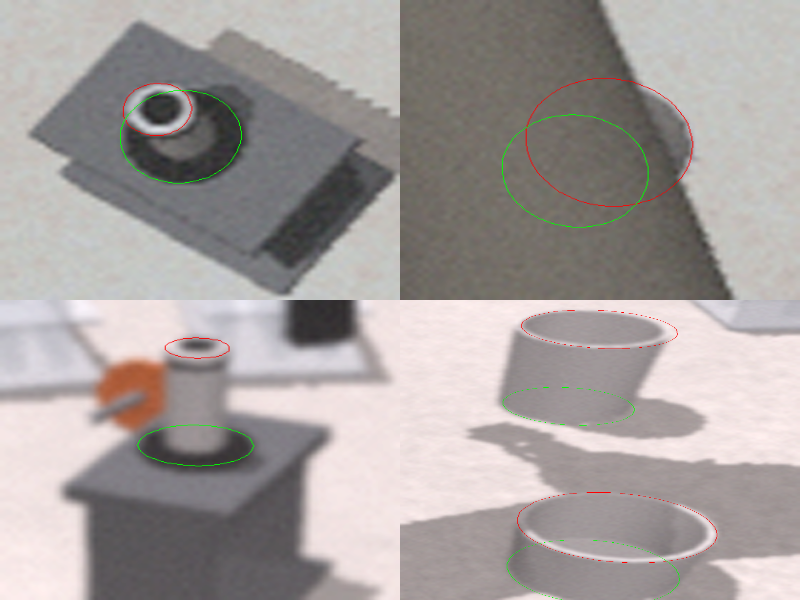

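The probe hangs upright in the grey stand as before (top view about (238,169)). Both beakers fit their original outlines, and the gripper is clear. I hand the job in.

```bash
python3 -c "
from plant import bot
print(bot.job_done())"
```

```text
the job is handed in; nothing more can be done
None
```

I took the probe from the grey stand and dipped its tip about halfway into the low beaker, with the tip at z ≈ 35 mm, for a little over a second. I then hung it back in the stand, let go and handed the job in at about 23 s. `job_done()` reports no verdict.

- **Dip:** the wrist force stayed at noise level, under 3 N, so there was no sign of contact with the beaker.
- **Probe at the end:** the overlays show it upright with its collar down on the plate, within about 2 mm of where it started. It took about 11 N to seat it. The top network agrees, placing the tip at (0.475, 0.266, 0.018), but the side network reported only the orange look-alike.
- **Beakers:** the side overlay and networks place both within a few mm of where they were. The top camera could not check the low beaker because the arm hid it.
- **Gripper:** open and clear of everything.
- **Orange look-alike:** it was standing loose on its own tip and toppled during my first approach. It looks to have fallen by itself, as the gripper stayed above z = 0.23 until after it was down and the force reading stayed near zero. I did not see the moment it fell, and I left it where it lay.

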